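# Snap the ventilator crank into its stowage clip

### The job

Stow the ventilator's hand crank in its bracket: lay it loosely on top, with the steel shaft across the mouth of the sprung clip and the black grip down in the plain fork at the other corner, and let go of it. Then push the shaft down with your fingertips until it has passed the sprung jaw and sits fully home with the jaw closed over it. Leave the cups, tins and everything else on the ledge where they stand.

Things in the scene. Friction and masses are not known exactly. Their poses are not given: they have to be found in the camera images.
- crank: Loose Z-shaped hand crank, about 0.55 kg, lying flat on the ledge. Origin: underside, below the middle of its arm; z up. Arm: grey bar on edge along y, 180 mm long, 12 mm thick (along x), 30 mm high; pinch it from above across its thickness near the middle, where it balances. Steel shaft at y = -75 mm points to +x, black grip at y = +75 mm points to -x; both axes 15 mm above the underside.
- shaft_mid (a point): On the axis of the crank's shaft, at crank (60, -75, 15) mm; crank's axes. The shaft is bare round steel, 28 mm diameter, from the arm to x = 96 mm, then a 17 mm square drive end to x = 119 mm.
- grip_mid (a point): On the axis of the crank's grip, at crank (-60, 75, 15) mm. The grip is black plastic, 30 mm diameter, from x = -14 to -118 mm; it does not turn on the crank.
- bracket: Fixed steel bracket: grey plate 190 x 215 x 4 mm (x, y) with a sprung clip at one corner and a plain fork at the far corner across it; bare plate between, with room for fingers round the arm. Origin on the ledge, under where the middle of the crank's arm belongs; z up. The stowed crank has the bracket's x and y axes and its origin 33 mm above the bracket's.
- clip_seat (a point): Where shaft_mid is when home: bracket (60, -75, 48) mm, bracket's axes. The clip is 40 mm long along x, 50 mm with the jaw. Its seat is 14 mm below this point. Tall fixed prong on the +y side: inner face 14.8 mm away, upright to 26 mm above this point, then flared outwards to 42 mm above. On the -y side a low prong (top 2 mm below this point) and, outside it, the jaw.
- rest_seat (a point): Where grip_mid belongs: bracket frame (-60, 75, 48) mm, in the plain fork: 28 mm long along x, 36 mm wide inside (along y), floor 15 mm below this point, prongs to 13 mm above it and then flared outwards to 26 mm above it.
- jaw (a joint): Angle of the sprung jaw: 0 = closed (its spring holds it there), grows as the shaft pushes it outwards, to about 0.1 rad as the shaft passes, and springs back to 0 once it is home. It takes about 10 N (6 to 16 N) straight down on the shaft right above the clip to make it pass; the crank's own weight does not.
- cup_a: White ceramic cup without handle, 76 mm across the rim, 72 mm high, standing near the crank; origin under its centre. Must stay where it is.
- cup_b: A second cup of the same kind, standing beside the bracket's plate; origin under its centre. Must stay where it is.
- food_tin: Low round food tin, 68 mm across, 42 mm high, standing in the crook between the crank's arm and shaft, 45 mm or more clear of the arm's side; origin under its centre. Must stay where it is.
- soup_can: Tall food can, 74 mm across, 105 mm high, beside the bracket's plate; origin under its centre. Must stay where it is.
- flask: Steel bottle, 72 mm across, 180 mm high, standing straight ahead of the robot between crank and bracket; origin under its centre. Must stay where it is; carry the crank over it or round it.
- clip_mouth (a point): Where shaft_mid is when the shaft is laid loosely in the clip: bracket (60, -75, 68) mm, 20 mm above home. The shaft then rests on the jaw's roller, against the tall prong; with the grip in its fork the crank slopes 8 degrees, shaft side up.
- roller (a point): Middle of the jaw's steel roller, 8 mm diameter, 42 mm long along x, turning freely; moves with the jaw. Jaw closed: 14.7 mm to -y of clip_seat and 10.3 mm above it. It is level with the top of the seated shaft (62 mm above the ledge) but 10 mm to the side of its middle, so fingertips up to 20 mm wide across the shaft can press it home right above the clip.

How it is judged:
On the way:
1. the crank lies loosely on the bracket, let go: shaft on top of the jaw roller in the clip's mouth (shaft axis 9 to 30 mm above home, within 8 mm sideways), grip down in the plain fork (x of shaft_mid in the frame of clip_seat between -0.025 and 0.025 m and y of shaft_mid in the frame of clip_seat between -0.008 and 0.008 m and z of shaft_mid in the frame of clip_seat between 0.009 and 0.03 m and y of grip_mid in the frame of rest_seat between -0.008 and 0.008 m and z of grip_mid in the frame of rest_seat between -0.006 and 0.006 m and x of grip_mid in the frame of rest_seat between -0.025 and 0.025 m and contact force between the fingers and crank below 0.1 N and linear speed of crank below 0.02 m/s), for 0.3 s.
At the end, for the whole second after the job is handed in: Crank at rest in the bracket: shaft within 3 mm of home height and 4 mm sideways in the clip, parallel within 4.5 degrees, jaw closed over it (under 0.06 rad), grip within 6 mm in height and 7 mm sideways of home in the plain fork, crank within 25 mm of centred lengthwise (x of shaft_mid in the frame of clip_seat between -0.025 and 0.025 m and y of shaft_mid in the frame of clip_seat between -0.004 and 0.004 m and z of shaft_mid in the frame of clip_seat between -0.004 and 0.003 m and y of grip_mid in the frame of rest_seat between -0.007 and 0.007 m and z of grip_mid in the frame of rest_seat between -0.006 and 0.006 m and x of grip_mid in the frame of rest_seat between -0.025 and 0.025 m and value of joint jaw below 0.06 rad and angle between the x axis of crank and the x axis of bracket, either way round below 0.08 rad and linear speed of crank below 0.01 m/s); the robot touches nothing.
It fails at once if a cup, tin, can, or the bottle is pushed more than 25 mm away (distance of any of cup_a, cup_b, food_tin, soup_can, flask from where it was at the start of the episode above 0.025 m).
It fails at once if a cup, tin, can or the bottle is knocked over (angle between any of cup_a, cup_b, food_tin, soup_can, flask's own z axis and vertical above 0.4 rad).
It also fails if it takes over 53 s, if anything falls off the work surface, if the arm or the gripper's body presses on something with over 40 N, if the wrist force passes 120 N, or if a joint passes its speed limit or range.

### The arm

A 6-joint arm with a two-finger parallel gripper is mounted at the origin on the work surface. World frame = base frame: x ahead of the robot, y to its left, z up, the work surface at z = 0. Lengths are in m, angles in rad, forces in N, time in s.
With the tool pointing down it reaches from about 0.275 to 0.825 m from the base axis. Payload 5.2 kg.
Tool frame: the origin (TCP) lies at the very end of the fingers, on their centre line; the grasp point (between the pads) lies ctrl.grip_point_offset behind it (ctrl.grip_point_offset is the distance from the TCP to the grasp point, in m); z points along the fingers, y is the line along which they close (so a half turn about z gives the same grasp; the last joint's range is limited). The gripper opens to 93 mm and grips with 3 to 60 N. Pads are 15 mm wide; open, the fingers measure 128 mm over their backs; the gripper's body (75 mm by 188 mm) begins 65 mm behind the grasp point.
Start: joints at [-1.346, 0.259, 1.535, -0, 1.348, -0.203], TCP at [0.228, -0.5, 0.219] pointing down, gripper open.
Joint ranges: [-3.14, 3.14], [-0.91, 2.08], [0.19, 2.58], [-1.22, 4.36], [0.22, 2.71], [-3.12, 3.12]. Speed limits (rad/s): [2.57, 2.57, 3.14, 3.14, 3.14, 3.14].

### API

Orientations are given as a unit quaternion [w, x, y, z].
In Python, from workcell import ctrl gives the robot as it stands.
- The arm moves only by the shell command python3 -m jog 'ROWS' [FORCE]. ROWS is JSON, a list of rows, each a list of 5 numbers: the shift along the tool's x, y, z in units of 0.03 m (1.0 is 0.03 m), then the turn about the tool's z in units of 4 degrees (1.0 is 4 degrees), then the opening, from 0 (shut) to 1 (fully open). A call has 1 to 12 rows; each row shifts and turns the commanded pose from where the row before left it, along the tool's axes as they then stand; what a row does not reach is not made up. A row lasts 1/12 s, in which the tool goes at most 41.7 mm and 7.16 degrees, less where a joint would pass 70% of its speed; a pose out of reach is approached as far as the arm can. A call with a number of a shift or a turn outside -1 to 1 is refused whole. A call with a gripper value outside its range is refused whole. The fingers move at their own pace and stop on an object; FORCE is the grip in N (left out, the last holds). Time passes only in rows, so rows that do not move let the fingers close. It gives the time, the measured TCP pose, the force, the opening and the grip force at its end, in the units of the state.
- ctrl.read_state(): the state, without advancing time (a new reading comes with each control period).
- ctrl.snapshot(name): name is "scene" or "top"; returns the picture (384x512x3 uint8, red, green, blue); there is no depth.
- ctrl.camera_params(name): a dict with "camera_matrix" (3x3 intrinsics, pixels), "R" (3x3) and "t" (3): a world point X has camera coordinates R X + t. Camera axes: x right, y down, z forward; pixel columns grow to the right and rows downward; lengths in m; the calibration is good to about 2 mm. A picture is of the moment at which its call begins. camera_params takes no time and is no camera call.
- ctrl.sign_off(): hands the job in; it is judged then, once.
The state is a dict: "t": time; "joint_positions": joint angles; "qvel": joint speeds; "effort": joint torques, N m; "tcp_pos": TCP position; "orientation": TCP orientation; "wrist_force": force on the tool from outside, world axes, zero at the start; "ft_torque": the same for the moment, N m; "width": opening from 0.0 (shut) to 1.0 (fully open); "finger_force": force on a finger pad.
Only numpy, scipy, OpenCV 4.12 (cv2) and the standard library are available. Lean on these libraries where they do the work, as an engineer would, in place of code of your own. Each camera call takes 0.05 s, during which the arm holds its last target. There are 200 camera calls.

## Working session

There is one attempt and no reset: what is moved stays moved. The work goes in short steps, Python scripts to look and compute and a shell command to move; the robot and the scene stay as the last step left them, time stands still between calls to the robot, and variables do not carry over. Pictures are saved under pics/ and viewed, at most 10 in all, crops included, and the job is handed in when it is done.

```bash
mkdir -p pics
python3 - <<'E'
from workcell import ctrl
import cv2,numpy as np
for n in("scene","top"):
    im=ctrl.snapshot(n); cv2.imwrite(f"pics/{n}0.png",im[:,:,::-1]); p=ctrl.camera_params(n)
    print(n,{k:np.round(v,4).tolist() for k,v in p.items()})
    cv2.imwrite(f"pics/{n}0b.png",cv2.resize(im[:,:,::-1],(800,600),interpolation=cv2.INTER_CUBIC))
print(ctrl.read_state(),ctrl.grip_point_offset)
E
```

```text
scene {'camera_matrix': [[496.1333, 0.0, 260.7616], [0.0, 496.1333, 188.6334], [0.0, 0.0, 1.0]], 'R': [[0.0072, 0.9999, 0.0092], [0.5913, 0.0032, -0.8065], [-0.8064, 0.0113, -0.5912]], 't': [-0.0009, -0.2328, 1.8358]}
top {'camera_matrix': [[487.612, 0.0, 249.2921], [0.0, 487.612, 191.9814], [0.0, 0.0, 1.0]], 'R': [[0.023, -0.9997, 0.0024], [-0.9959, -0.0232, -0.0869], [0.087, -0.0004, -0.9962]], 't': [-0.0397, 0.5136, 1.7787]}
{'t': 0.1, 'joint_positions': array([-1.34582865e+00,  2.59300940e-01,  1.53595646e+00,  4.59029915e-05,
        1.34799361e+00, -2.02790960e-01]), 'qvel': array([-6.46122798e-05, -4.34899869e-05, -1.31193576e-03, -8.95906597e-05,
       -2.14708791e-04, -1.15042073e-03]), 'effort': array([ 2.24943346e-03, -4.38210976e+01, -2.84643263e+01,  7.21660140e-02,
        3.61774745e-02, -4.25500923e-05]), 'tcp_pos': array([ 0.22808979, -0.49994793,  0.21789115]), 'orientation': array([-8.29376310e-04,  9.77215620e-01,  2.12247367e-01,  1.31845457e-05]), 'wrist_force': array([-0.43264875,  0.0634864 , -0.2166277 ]), 'ft_torque': array([ 0.01914094, -0.00916342, -0.00705484]), 'finger_force': 0.0, 'width': 0.9980366298614841} 0.0188
```

View pics/top0b.png

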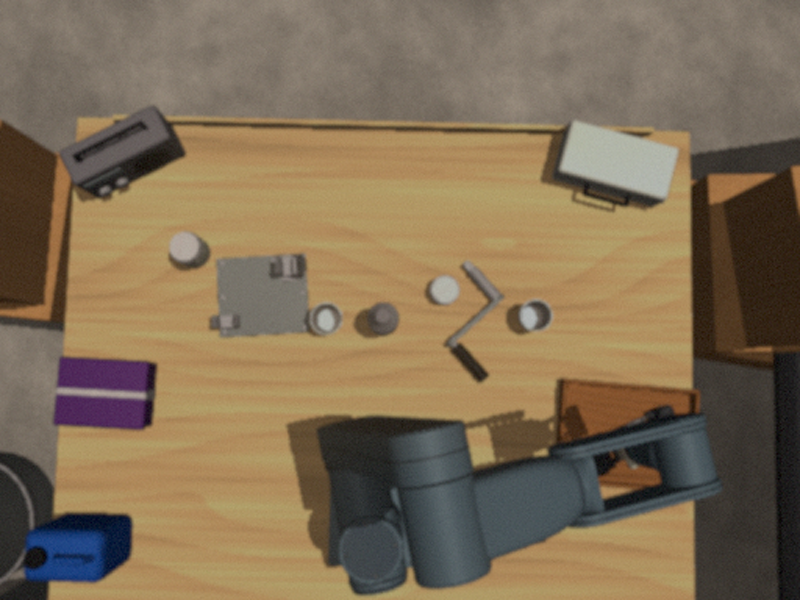

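View pics/scene0b.png

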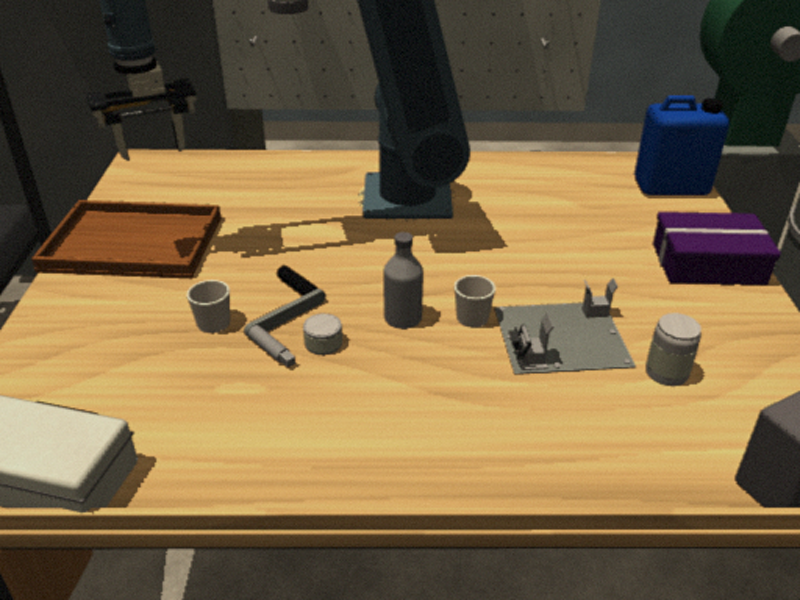

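The top view (800x600) shows the bracket plate at (218–305, 257–335), with the clip at (288,266) and the fork at (228,321). The crank's arm runs (452,343)–(497,298), its shaft tip is at (467,264) and its grip end at (483,378). Flask (383,318), cups (325,318) and (534,316), tin (443,290), can (186,250).

```bash
cat > h.py <<'E'
import numpy as np,cv2
from workcell import ctrl
def ray(n,uv,z):
    p=ctrl.camera_params(n);R=np.array(p["R"]);t=np.array(p["t"]);K=np.array(p["camera_matrix"])
    uv=np.atleast_2d(uv).astype(float);d=np.c_[uv,np.ones(len(uv))]@np.linalg.inv(K).T@R
    c=-R.T@t
    return (c+d*((z-c[2])/d[:,2])[:,None])[:,:2]
def proj(n,X):
    p=ctrl.camera_params(n);q=(np.atleast_2d(X)@np.array(p["R"]).T+p["t"])@np.array(p["camera_matrix"]).T
    return q[:,:2]/q[:,2:]
E
python3 - <<'E'
from h import *
im=cv2.imread("pics/top0.png");hsv=cv2.cvtColor(im,cv2.COLOR_BGR2HSV)
m=((hsv[...,1]<75)).astype(np.uint8)*255
dark=(hsv[...,2]<70).astype(np.uint8)*255
roi=np.zeros_like(m);roi[145:248,105:365]=255
m&=roi
n,l,s,c=cv2.connectedComponentsWithStats(m)
for i in range(1,n):
    if s[i,4]<40: continue
    uv=np.argwhere(l==i)[:,::-1]
    r=cv2.minAreaRect(ray("top",uv,0.004).astype(np.float32)*1000)
    print(i,s[i],c[i].round(1),"z4 rect",np.round(cv2.boxPoints(r)).tolist(),round(r[2],1),"cen",ray("top",c[i],.03).round(3))
d=np.argwhere((dark&roi)[215:248,285:320])[:,::-1]+[285,215]
print("grip",len(d),d.mean(0),ray("top",d.mean(0),.015))
ov=im.copy();ov[m>0]=(0.5*ov[m>0]+[0,0,127]).astype(np.uint8)
a=np.hstack([im[145:248,125:225],ov[145:248,125:225],im[145:248,275:365]])
b=cv2.resize(a,None,fx=2.7,fy=2.7,interpolation=cv2.INTER_CUBIC)
b2=cv2.resize(ov[145:248,225:365],None,fx=2.7,fy=2.7,interpolation=cv2.INTER_CUBIC)
o=np.zeros((b.shape[0]*2,b.shape[1],3),np.uint8);o[:b.shape[0]]=b;o[b.shape[0]:,:b2.shape[1]]=b2
sc=cv2.imread("pics/scene0.png")[175:240,310:410];s2=cv2.resize(sc,None,fx=3.8,fy=3.8);h,w=s2.shape[:2]
o[b.shape[0]:b.shape[0]+h,390:390+w]=s2[:,:o.shape[1]-390]
cv2.imwrite("pics/c1.png",o);print(o.shape)
E
```

```text
1 [108 148  26  22 422] [120.1 159. ] z4 rect [[567.0, 452.0], [623.0, 399.0], [687.0, 468.0], [632.0, 520.0]] 46.8 cen [[0.625 0.453]]
2 [ 135  163   84   53 3254] [171.9 190.6] z4 rect [[418.0, 394.0], [436.0, 85.0], [627.0, 96.0], [609.0, 405.0]] 3.3 cen [[0.512 0.257]]
3 [286 167  36  56 369] [305.3 191.4] z4 rect [[391.0, -270.0], [598.0, -308.0], [617.0, -203.0], [411.0, -165.0]] 79.6 cen [[ 0.521 -0.234]]
4 [275 176  19  19 289] [284.  185.1] z4 rect [[511.0, -124.0], [512.0, -191.0], [580.0, -190.0], [578.0, -123.0]] 1.1 cen [[ 0.542 -0.155]]
5 [331 191  23  21 370] [342.3 201.4] z4 rect [[452.0, -334.0], [454.0, -416.0], [529.0, -414.0], [527.0, -332.0]] 1.3 cen [[ 0.487 -0.37 ]]
6 [236 194  19  20 299] [244.8 203.5] z4 rect [[436.0, 20.0], [438.0, -47.0], [509.0, -46.0], [507.0, 22.0]] 1.3 cen [[ 0.471 -0.012]]
grip 170 [300.11764706 231.81176471] [[ 0.37214492 -0.21836282]]
(556, 783, 3)
```

View pics/c1.png

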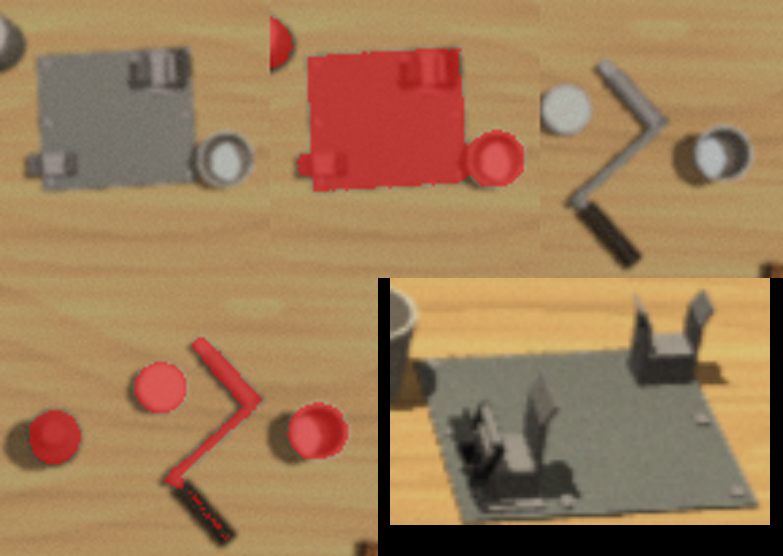

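The crop shows a clean mask. The fork overhangs the plate's left edge, the clip is at the top right, and cup_b touches the plate's right edge in the image. Next I fit lines to get the poses.

```bash
cat > fit.py <<'E'
from h import *
im=cv2.imread("pics/top0.png");hsv=cv2.cvtColor(cv2.GaussianBlur(im,(3,3),0),cv2.COLOR_BGR2HSV);S=hsv[...,1].astype(float)
T=75
def cross(prof,rev):  # first crossing from outside (S high) to inside
    idx=range(len(prof)-1) if not rev else range(len(prof)-1,0,-1)
    for i in idx:
        j=i-1 if rev else i+1
        if prof[i]>=T>prof[j]: return i+(j-i)*(prof[i]-T)/(prof[i]-prof[j])
def line(pts):
    w=ray("top",pts,.004);v=cv2.fitLine(w.astype(np.float32),cv2.DIST_HUBER,0,.001,.001).ravel();return v[2:],v[:2],w
L=[[125+cross(S[r,125:160],0),r] for r in range(168,198)]
Rr=[[170+cross(S[r,170:215],1),r] for r in range(181,190)]
Tp=[[c,150+cross(S[150:190,c],0)] for c in range(144,170)]
B=[[c,190+cross(S[190:235,c],1)] for c in range(155,188)]
ls=[line(np.array(x)) for x in(L,Tp,Rr,B)]
for p,d,w in ls: print(p.round(4),d.round(4))
def inter(a,b):
    s=np.linalg.solve(np.c_[a[1],-b[1]],b[0]-a[0]);return a[0]+s[0]*a[1]
C=np.array([inter(ls[0],ls[1]),inter(ls[1],ls[2]),inter(ls[2],ls[3]),inter(ls[3],ls[0])]);print(C.round(4),"sides",[np.linalg.norm(C[i]-C[i-1]).round(4) for i in range(4)])
ang=[];
for i,(p,d,w) in enumerate(ls):
    a=np.arctan2(d[1],d[0])-(np.pi/2 if i%2 else 0); ang.append((a+np.pi/2)%np.pi-np.pi/2)
print("ang",np.degrees(ang)); by=np.median([ang[0],ang[1],ang[3]]);bc=C.mean(0);print("bracket",bc,np.degrees(by))
# crank
m=(S<75).astype(np.uint8);n,l,s,c=cv2.connectedComponentsWithStats(m[:,:]);k=l[200,304] or l[201,303]
uv=np.argwhere(l==l[int(192),int(318)] )[:,::-1] if l[192,318] else None
if uv is None: uv=np.argwhere((m>0)&(np.indices(m.shape)[0]>165)&(np.indices(m.shape)[0]<224)&(np.indices(m.shape)[1]>286)&(np.indices(m.shape)[1]<324))[:,::-1]
uv=uv[(uv[:,0]>=287)&(uv[:,0]<324)&(uv[:,1]<224)&(uv[:,1]>165)]
arm=uv[(uv[:,1]>197)&(uv[:,1]<215)];sh=uv[uv[:,1]<186]
V=hsv[...,2];g=np.argwhere((V<75)&(S>-1))[:,::-1];g=g[(g[:,0]>286)&(g[:,0]<314)&(g[:,1]>218)&(g[:,1]<245)]
def fl(q,z):
    v=cv2.fitLine(ray("top",q,z).astype(np.float32),cv2.DIST_HUBER,0,.001,.001).ravel();return v[2:],v[:2]
A=fl(arm,.03);Sh=fl(sh,.018);G=fl(g,.018)
for q in(A,Sh,G): print(q[0].round(4),np.degrees(np.arctan2(q[1][1],q[1][0]))%180)
P1,P2=inter(A,Sh),inter(A,G);cy=np.arctan2(*(P2-P1)[::-1])-np.pi/2
print("crank arm ends",P1,P2,np.linalg.norm(P1-P2),"centre",(P1+P2)/2,"yaw",np.degrees(cy))
print("tin",ray("top",[284,185.1],.04),"flask",ray("top",[244.8,203.5],.09))
kc=(P1+P2)/2
def fr(o,a,p):p=np.array(p)/1000;c_,s_=np.cos(a),np.sin(a);return [o[0]+c_*p[0]-s_*p[1],o[1]+s_*p[0]+c_*p[1],p[2]]
pts=[fr(bc,by,q) for q in [(60,-75,90),(80,-60,74),(40,-60,74),(-60,75,33),(-46,57,61),(-74,57,61),(-46,93,61),(-74,93,61),(80,-75,34),(40,-75,34),(95,107.5,4),(95,-107.5,4),(-95,107.5,4),(-95,-107.5,4)]]
pts+= [fr(kc,cy,q) for q in [(0,0,30),(0,-90,30),(0,90,30),(119,-75,15),(-118,75,15),(-14,75,15)]]
o=[]
for n_,(x0,y0,w,h),(x1,y1,w1,h1) in(("top",(130,150,70,90),(280,160,60,90)),("scene",(315,175,95,65),(150,165,90,70))):
    I=cv2.imread(f"pics/{n_}0.png");z=5
    row=[]
    for (a,b,ww,hh) in((x0,y0,w,h),(x1,y1,w1,h1)):
        J=cv2.resize(I[b:b+hh,a:a+ww],None,fx=4,fy=4,interpolation=cv2.INTER_CUBIC)
        for u,v in proj(n_,pts):
            cv2.circle(J,(int((u-a+.5)*4),int((v-b+.5)*4)),2,(0,0,255),-1)
        row.append(J)
    H=max(j.shape[0] for j in row);o.append(np.hstack([np.pad(j,((0,H-j.shape[0]),(0,0),(0,0))) for j in row]))
Wd=max(j.shape[1] for j in o);o=np.vstack([np.pad(j,((0,0),(0,Wd-j.shape[1]),(0,0))) for j in o])
o=cv2.resize(o,None,fx=min(1,800/Wd,600/o.shape[0]),fy=min(1,800/Wd,600/o.shape[0]));cv2.imwrite("pics/c2.png",o)
E
python3 fit.py
```

```text
[0.5307 0.3843] [0.9962 0.087 ]
[0.6117 0.3276] [ 0.0851 -0.9964]
[0.5376 0.1708] [0.9984 0.0564]
[0.4281 0.2671] [ 0.0828 -0.9966]
[[0.6063 0.3908]
 [0.6247 0.1757]
 [0.4366 0.1651]
 [0.4192 0.3745]] sides [np.float32(0.1879), np.float32(0.216), np.float32(0.1884), np.float32(0.2102)]
ang [4.9905457 4.8841314 3.2346203 4.7493854]
bracket [0.5216879 0.276523 ] 4.8841314
[ 0.4668 -0.2224] 131.6857
[ 0.5806 -0.2318] 45.158604
[ 0.3723 -0.2178] 43.03118
crank arm ends [ 0.5249913 -0.2877172] [ 0.4216704 -0.1716941] 0.15535945 centre [ 0.47333086 -0.22970565] yaw 41.6857
tin [[ 0.5410975  -0.15429036]] flask [[ 0.46710845 -0.01277936]]
```

View pics/c2.png

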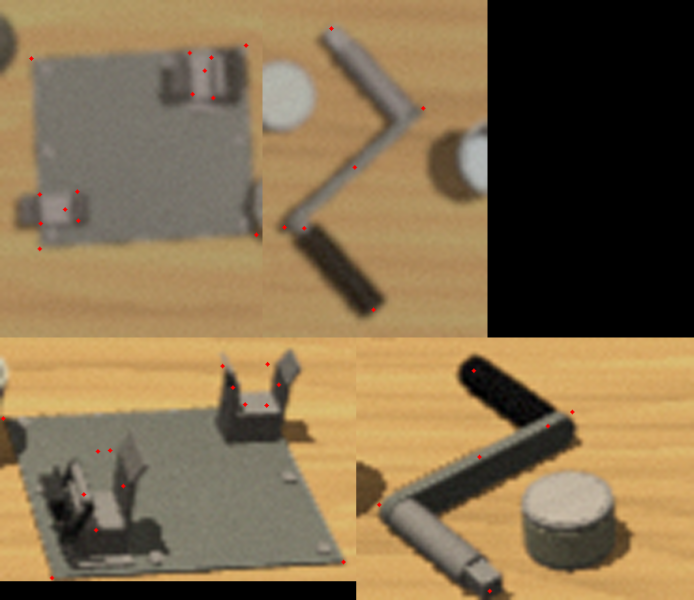

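The overlay matches the crank well: arm centre dot at (355,167), shaft and grip ends hit. On the bracket, the fork floor patch (58,208) is about 2 px left of the prediction (65,210), so the fork and clip need a direct measurement.

Run:
```python
from h import *
o=[]
for n,bx in(("top",((130,195,35,30),(165,158,40,30))),("scene",((368,178,35,30),(322,200,40,30)))):
    I=cv2.imread(f"pics/{n}0.png");row=[]
    for a,b,w,h in bx:
        J=cv2.resize(I[b:b+h,a:a+w],None,fx=10,fy=10,interpolation=cv2.INTER_CUBIC)
        J=cv2.convertScaleAbs(J,alpha=1.5)
        for k in range(0,w,5): cv2.line(J,(k*10,0),(k*10,4 if k%10 else 12),(0,255,255),1);cv2.putText(J,str(a+k),(k*10,20),0,.3,(0,255,255))
        for k in range(0,h,5): cv2.line(J,(0,k*10),(6,k*10),(0,255,255),1);cv2.putText(J,str(b+k),(8,k*10+4),0,.3,(0,255,255))
        row.append(J)
    o.append(np.hstack(row))
cv2.imwrite("pics/c3.png",np.vstack(o))
```

```text
(no output)
```

View pics/c3.png

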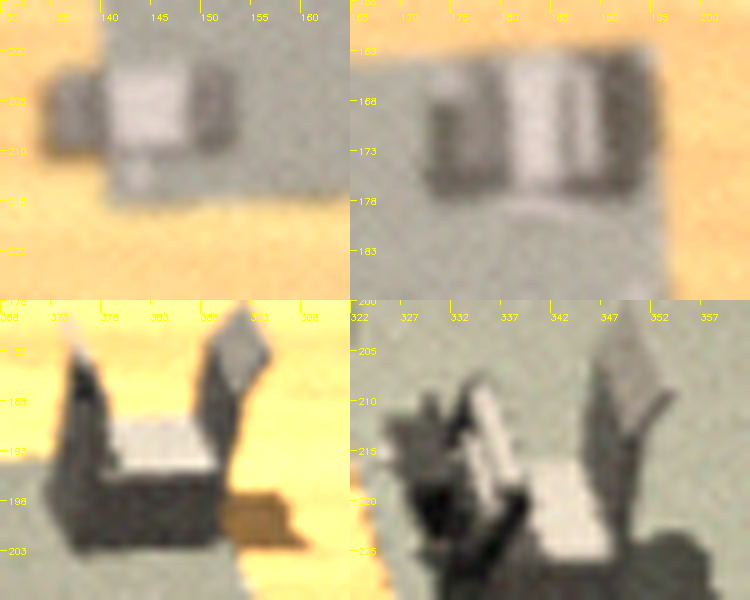

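In the top view the fork floor's +y edge is at about col 140.7 (rows 201.8–209.5) and the clip seat's +y edge at col 181 (rows 164–176). In the scene view the floor's front-right corners are at (389.6,195) for the fork and (348.2,225.5) for the clip.

Run:
```python
from h import *
h=.5
F=ray("top",[140.7-h,205.7-h],.033)[0];C=ray("top",[181-h,170-h],.034)[0]
F2=ray("scene",[389.6-h,195.1-h],.033)[0];C2=ray("scene",[348.2-h,225.7-h],.034)[0]
F3=ray("scene",[387.6-h,189.7-h],.033)[0]
print(F,C,"scene",F2,F3,C2)
def pose(a,b,la,lb):
    la,lb=np.array(la)/1e3,np.array(lb)/1e3
    d,e=b-a,lb-la;yaw=np.arctan2(d[1],d[0])-np.arctan2(e[1],e[0])
    return np.degrees(yaw),np.linalg.norm(d),np.linalg.norm(e)
print(pose(F,C,(-60,93),(60,-60.2)));print(pose(F2,C2,(-46,93),(80,-60.2)))
for yd in(4.0,4.9):
    a=np.radians(yd);Rz=np.array([[np.cos(a),-np.sin(a)],[np.sin(a),np.cos(a)]])
    for w,l in((F,(-60,93)),(C,(60,-60.2)),(F2,(-46,93)),(F3,(-74,93)),(C2,(80,-60.2))): print(yd,(w-Rz@np.array(l)/1e3).round(4))
```

```text
[0.45559965 0.37040254] [0.59057823 0.22745205] scene [0.46610907 0.37089749] [0.43956023 0.37071701] [0.60471373 0.22936618]
(np.float64(5.285784192797557), np.float64(0.19660635365872897), np.float64(0.1946027749031344))
(np.float64(4.965703208694045), np.float64(0.19809685194609578), np.float64(0.19835886670375993))
4.0 [0.5219 0.2818]
4.0 [0.5265 0.2833]
4.0 [0.5185 0.2813]
4.0 [0.5199 0.2831]
4.0 [0.5207 0.2838]
4.9 [0.5233 0.2829]
4.9 [0.5257 0.2823]
4.9 [0.5199 0.2822]
4.9 [0.5212 0.2844]
4.9 [0.5199 0.2825]
```

```bash
cat > go.py <<'E'
# usage: go.py x y z yaw_of_tool_y(deg): prints the shift in tool axes (row units) and turn (row units)
import sys
from h import *
from scipy.spatial.transform import Rotation as Ro
s=ctrl.read_state();q=s["orientation"];R=Ro.from_quat(np.r_[q[1:],q[0]]).as_matrix()
x=list(map(float,sys.argv[1:]))
yaw=np.degrees(np.arctan2(R[1,1],R[0,1]))
print("t",round(s["t"],2),"tcp",s["tcp_pos"].round(4),"tool y yaw",yaw.round(2),"tilt",R[:2,2].round(4),"F",s["wrist_force"].round(1),"w",round(s["width"],3),"ff",round(s["finger_force"],1))
if x: print("shift/0.03",(R.T@(np.array(x[:3])-s["tcp_pos"])/.03).round(2),"turn/4deg",((yaw-x[3]+180)%360-180).round(2)/4)
E
python3 -m jog '[[0,0,0,-1,0.45],[0,0,0,-1,0.45],[0,0,0,-1,0.45],[0,0,0,-1,0.45],[0,0,0,-1,0.45],[0,0,0,-1,0.45],[0,0,0,-1,0.45],[0,0,0,-1,0.45],[0,0,0,-1,0.45],[0,0,0,-1,0.45],[0,0,0,-1,0.45],[0,0,0,-1,0.45]]'
python3 -m jog '[[0,0,0,-1,0.45],[0,0,0,-1,0.45],[0,0,0,-1,0.45],[0,0,0,-1,0.45],[0,0,0,-1,0.45],[0,0,0,-1,0.45],[0,0,0,-1,0.45],[0,0,0,-1,0.45],[0,0,0,-1,0.45],[0,0,0,-1,0.45],[0,0,0,-1,0.45],[0,0,0,-1,0.45]]'
python3 -m jog '[[0,0,0,-1,0.45],[0,0,0,-1,0.45],[0,0,0,-1,0.45],[0,0,0,0,0.45]]'
python3 go.py .473 -.230 .1 42.5
```

```text
t: 1.1
tcp_pos: [0.2281, -0.5001, 0.2181]
orientation: [-0.001, 0.805, 0.593, 0.0]
wrist_force: [0.7, -0.2, 0.4]
width: 0.451
finger_force: 0.0
t: 2.1
tcp_pos: [0.2281, -0.5001, 0.2182]
orientation: [-0.0, 0.495, 0.869, 0.0]
wrist_force: [-0.1, -0.7, -0.7]
width: 0.449
finger_force: 0.0
t: 2.43
tcp_pos: [0.2281, -0.5001, 0.2182]
orientation: [-0.0, 0.402, 0.916, 0.0]
wrist_force: [0.6, -0.4, 0.0]
width: 0.448
finger_force: 0.0
t 2.43 tcp [ 0.2281 -0.5001  0.2182] tool y yaw 42.65 tilt [-0.0002  0.001 ] F [ 0.6 -0.4  0. ] w 0.448 ff 0.0
shift/0.03 [ 1.09 12.1   3.95] turn/4deg 0.0375
```

```bash
python3 -m jog '[[0.1,1,0,0,0.45],[0.1,1,0,0,0.45],[0.1,1,0,0,0.45],[0.1,1,0,0,0.45],[0.1,1,0,0,0.45],[0.1,1,0,0,0.45],[0.1,1,0,0,0.45],[0.1,1,0,0,0.45],[0.1,1,0,0,0.45],[0.1,1,0,0,0.45],[0.09,1,0,0,0.45],[0,1,0,0,0.45]]'
python3 -m jog '[[0,0.1,1,0,0.45],[0,0,1,0,0.45],[0,0,1,0,0.45],[0,0,0.95,0,0.45],[0,0,0,0,0.45]]'
python3 - <<'E'
from h import *
I=[cv2.cvtColor(ctrl.snapshot(n),cv2.COLOR_RGB2BGR) for n in("top","scene")]
cv2.imwrite("pics/top1.png",I[0]);cv2.imwrite("pics/scene1.png",I[1])
cv2.imwrite("pics/c4.png",cv2.resize(I[1][130:250,130:290],None,fx=5,fy=5,interpolation=cv2.INTER_CUBIC))
E
python3 go.py .473 -.230 .005 42.5
```

```text
t: 3.43
tcp_pos: [0.472, -0.2314, 0.2185]
orientation: [-0.0, 0.404, 0.915, 0.0]
wrist_force: [-0.4, -1.1, -0.4]
width: 0.449
finger_force: 0.0
t: 3.85
tcp_pos: [0.4703, -0.2282, 0.0948]
orientation: [-0.005, 0.403, 0.915, 0.001]
wrist_force: [-0.1, 0.8, 0.1]
width: 0.45
finger_force: 0.0
t 3.95 tcp [ 0.4731 -0.2306  0.0997] tool y yaw 42.44 tilt [-0.0021  0.0016] F [ 0.1 -0.7 -0.4] w 0.451 ff 0.0
shift/0.03 [0.01 0.01 3.16] turn/4deg -0.015
```

View pics/c4.png

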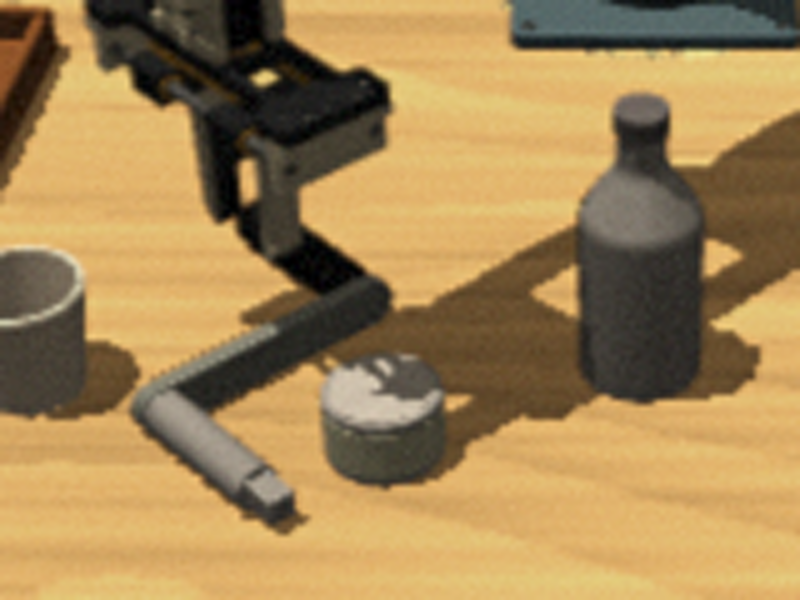

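The open fingers (205–300, 130–255) hang above the arm's middle, aligned with it, and the tin and flask are clear. I descend and grip.

```bash
python3 -m jog '[[0,0,0.6,0,0.45],[0,0,0.6,0,0.45],[0,0,0.6,0,0.45],[0,0,0.6,0,0.45],[0,0,0.5,0,0.45],[0,0,0.2,0,0.45],[0,0,0,0,0.45]]' 40
python3 -m jog '[[0,0,0,0,0],[0,0,0,0,0],[0,0,0,0,0],[0,0,0,0,0],[0,0,0,0,0],[0,0,0,0,0]]' 40
python3 go.py .5125 .28 .24 4.9
```

```text
t: 4.53
tcp_pos: [0.4741, -0.2315, 0.0076]
orientation: [0.0, 0.403, 0.915, -0.0]
wrist_force: [0.2, -0.3, 0.1]
width: 0.453
finger_force: 0.0
t: 5.03
tcp_pos: [0.4741, -0.2312, 0.0078]
orientation: [0.001, 0.403, 0.915, -0.0]
wrist_force: [-0.9, 0.1, 4.1]
width: 0.124
finger_force: 40.0
t 5.03 tcp [ 0.4741 -0.2312  0.0078] tool y yaw 42.51 tilt [ 0.001  -0.0006] F [-0.9  0.1  4.1] w 0.124 ff 40.0
shift/0.03 [11.69 12.46 -7.75] turn/4deg 9.4025
```

```bash
python3 -m jog '[[0,0,-0.5,0,0],[0,0,-1,0,0],[0,0,-1,0,0],[0,0,-1,0,0],[0,0,-1,0,0],[0,0,-1,0,0],[0,0,-1,0,0],[0,0,-1,0,0],[0,0,0,1,0],[0,0,0,1,0],[0,0,0,1,0],[0,0,0,1,0]]'
python3 -m jog '[[0,0,0,1,0],[0,0,0,1,0],[0,0,0,1,0],[0,0,0,1,0],[0,0,0,1,0],[0,0,0,0.4,0],[0,0,0,0,0]]'
python3 go.py .522 .2828 .232 4.9
```

```text
t: 6.03
tcp_pos: [0.4727, -0.2302, 0.2308]
orientation: [-0.002, 0.528, 0.849, 0.0]
wrist_force: [-0.0, -1.0, -6.5]
width: 0.127
finger_force: 40.0
t: 6.62
tcp_pos: [0.4727, -0.2303, 0.2306]
orientation: [-0.002, 0.677, 0.736, -0.0]
wrist_force: [0.0, 0.3, -7.6]
width: 0.127
finger_force: 40.0
t 6.62 tcp [ 0.4727 -0.2303  0.2306] tool y yaw 4.85 tilt [-0.0029  0.0022] F [ 0.   0.3 -7.6] w 0.127 ff 40.0
shift/0.03 [ 1.69e+01  3.08e+00 -1.00e-02] turn/4deg -0.0125
```

```bash
python3 -m jog '[[0.6,0.18,0,0,0],[1,0.18,0,0,0],[1,0.18,0,0,0],[1,0.18,0,0,0],[1,0.18,0,0,0],[1,0.18,0,0,0],[1,0.18,0,0,0],[1,0.18,0,0,0],[1,0.18,0,0,0],[1,0.18,0,0,0],[1,0.18,0,0,0],[1,0.18,0,0,0]]'
python3 -m jog '[[1,0.18,0,0,0],[1,0.18,0,0,0],[1,0.18,0,0,0],[1,0.18,0,0,0],[1,0.18,0,0,0],[0.3,0,0,0,0],[0,0,0,0,0],[0,0,0,0,0]]'
python3 -m jog '[[0,0,0.9,0,0],[0,0,0.9,0,0],[0,0,0.5,0,0],[0,0,0,0,0],[0,0,0,0,0]]'
python3 go.py .522 .2828 .112 4.9
python3 - <<'E'
from h import *
I=[cv2.cvtColor(ctrl.snapshot(n),cv2.COLOR_RGB2BGR) for n in("top","scene")]
cv2.imwrite("pics/top2.png",I[0]);cv2.imwrite("pics/scene2.png",I[1])
a=cv2.resize(I[0][130:250,120:230],None,fx=3.6,fy=3.6,interpolation=cv2.INTER_CUBIC)
b=cv2.resize(I[1][120:240,300:410],None,fx=3.6,fy=3.6,interpolation=cv2.INTER_CUBIC)
o=np.hstack([a,b]);cv2.imwrite("pics/c5.png",o);print(o.shape)
E
```

```text
t: 7.62
tcp_pos: [0.5075, 0.1227, 0.2312]
orientation: [-0.001, 0.676, 0.737, -0.001]
wrist_force: [1.1, -0.7, -7.5]
width: 0.127
finger_force: 40.0
t: 8.28
tcp_pos: [0.5209, 0.2818, 0.2309]
orientation: [-0.0, 0.675, 0.738, -0.001]
wrist_force: [0.2, -0.0, -7.0]
width: 0.127
finger_force: 40.0
t: 8.7
tcp_pos: [0.5212, 0.2803, 0.1624]
orientation: [-0.001, 0.677, 0.736, -0.001]
wrist_force: [0.7, 0.0, -5.7]
width: 0.127
finger_force: 40.0
t 8.7 tcp [0.5212 0.2803 0.1624] tool y yaw 4.84 tilt [-0.0026 -0.0013] F [ 0.7  0.  -5.7] w 0.127 ff 40.0
shift/0.03 [0.08 0.04 1.68] turn/4deg -0.015
(432, 792, 3)
```

View pics/c5.png

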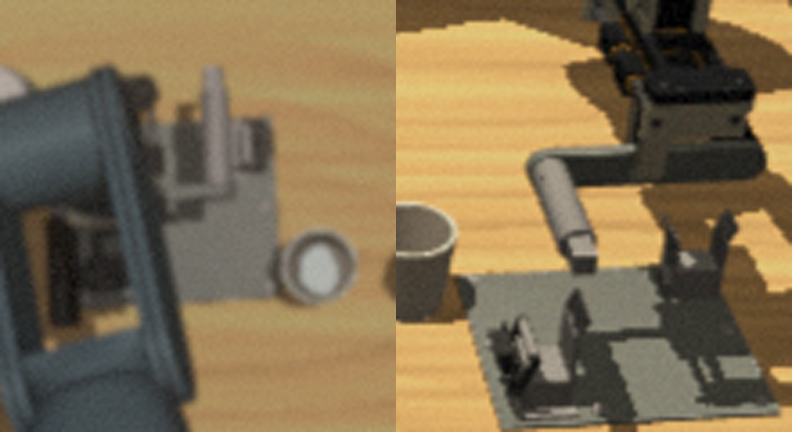

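The crank hangs level above the bracket, with its shaft end over the clip area. The top view shows the shaft at about (215, 65–190) in the crop, and the scene view shows it from (545,165) to (583,265). Next I measure the shaft axis against the clip.

```bash
cat > sh.py <<'E'
from h import *
def axis(n,img,rows,cols,z):
    S=cv2.cvtColor(cv2.GaussianBlur(img,(3,3),0),cv2.COLOR_BGR2HSV)[...,1]
    q=[]
    for r in rows:
        c=np.where(S[r,cols[0]:cols[1]]<75)[0]+cols[0]
        if len(c): q.append([(c[0]+c[-1])/2,r,len(c)])
    q=np.array(q);w=ray(n,q[:,:2],z)
    return q,w
E
python3 - <<'E'
from sh import *
a=np.radians(4.9);Rz=np.array([[np.cos(a),-np.sin(a)],[np.sin(a),np.cos(a)]])
for n,rows,cols in(("top",range(150,162),(170,190)),("scene",range(170,188),(333,362))):
    q,w=axis(n,cv2.imread(f"pics/{n}2.png"),rows,cols,.170)
    print(n,q[:,2].astype(int).tolist(),"bracket frame mm",((w-[.522,.2828])@Rz*1000).round(1).tolist())
E
```

```text
top [6, 5, 5, 5, 6, 7, 7, 7, 7, 7, 7, 8] bracket frame mm [[111.7, -75.4], [108.1, -76.9], [104.7, -76.7], [101.2, -76.6], [97.9, -74.7], [94.4, -76.2], [90.9, -76.1], [87.5, -75.9], [84.0, -75.7], [80.6, -75.5], [77.2, -75.4], [73.6, -76.9]]
scene [24, 11, 11, 10, 10, 9, 10, 10, 10, 10, 10, 10, 10, 10, 10, 11, 10, 9] bracket frame mm [[15.0, -56.2], [18.4, -71.7], [23.0, -72.7], [27.6, -72.5], [32.1, -73.5], [36.7, -73.3], [41.3, -73.0], [45.7, -74.1], [50.3, -72.5], [54.7, -73.6], [59.3, -72.0], [63.6, -73.1], [67.9, -74.1], [72.4, -72.6], [76.7, -73.6], [81.0, -73.4], [85.3, -73.1], [89.6, -72.9]]
```

Top says y = -75.8 mm and scene says -73.3 mm, against a target of -75 mm, and the shaft is parallel. Good enough to lower.

```bash
python3 -m jog '[[0,0,0.6,0,0],[0,0,0.6,0,0],[0,0,0.5,0,0],[0,0,0.4,0,0],[0,0,0.4,0,0],[0,0,0.3,0,0],[0,0,0.1,0,0],[0,0,0,0,0]]'
python3 -m jog '[[0,0,0.1,0,0],[0,0,0.1,0,0],[0,0,0,0,0]]'
python3 go.py .522 .2815 .0605 4.9
```

```text
t: 9.47
tcp_pos: [0.522, 0.2819, 0.0763]
orientation: [0.0, 0.676, 0.737, 0.0]
wrist_force: [0.0, 0.8, -6.7]
width: 0.127
finger_force: 40.0
t: 9.72
tcp_pos: [0.5224, 0.2816, 0.0706]
orientation: [0.001, 0.676, 0.737, 0.0]
wrist_force: [0.2, -1.6, -6.0]
width: 0.123
finger_force: 40.0
t 9.72 tcp [0.5224 0.2816 0.0706] tool y yaw 4.92 tilt [ 0.0014 -0.0005] F [ 0.2 -1.6 -6. ] w 0.123 ff 40.0
shift/0.03 [-0.   -0.01  0.34] turn/4deg 0.005
```

```bash
python3 -m jog '[[0,0,0.1,0,0],[0,0,0.1,0,0],[0,0,0,0,0]]'
python3 -m jog '[[0,0,0.1,0,0],[0,0,0,0,0]]'
```

```text
t: 9.97
tcp_pos: [0.5215, 0.2816, 0.0636]
orientation: [-0.0, 0.676, 0.737, -0.0]
wrist_force: [1.0, -3.3, -6.3]
width: 0.125
finger_force: 40.0
t: 10.13
tcp_pos: [0.5215, 0.2816, 0.0606]
orientation: [-0.0, 0.676, 0.737, -0.0]
wrist_force: [1.5, -4.3, -6.4]
width: 0.125
finger_force: 40.0
```

```bash
python3 -m jog '[[0,0,0.05,0,0],[0,0,0,0,0]]'; python3 -m jog '[[0,0,0.05,0,0],[0,0,0,0,0]]'; python3 go.py .522 .2815 .0605 4.9
```

```text
t: 10.3
tcp_pos: [0.5217, 0.2818, 0.0596]
orientation: [0.0, 0.676, 0.737, -0.0]
wrist_force: [-0.6, -3.1, -3.8]
width: 0.127
finger_force: 40.0
t: 10.47
tcp_pos: [0.5218, 0.2821, 0.0583]
orientation: [0.0, 0.676, 0.737, 0.0]
wrist_force: [-0.9, -3.4, -2.8]
width: 0.123
finger_force: 40.0
t 10.47 tcp [0.5218 0.2821 0.0583] tool y yaw 4.92 tilt [0.0004 0.0001] F [-0.9 -3.4 -2.8] w 0.123 ff 40.0
shift/0.03 [-0.02  0.   -0.07] turn/4deg 0.005
```

```bash
python3 -m jog '[[-0.04,0,0,0,0],[0,0,0,0,0],[0,0,0,0,0]]' 3
python3 -m jog '[[0,0,0.07,0,0],[0,0,0.07,0,0],[0,0,0.07,0,0],[0,0,0,0,0]]' 3
python3 - <<'E'
from h import *
I=[cv2.cvtColor(ctrl.snapshot(n),cv2.COLOR_RGB2BGR) for n in("top","scene")]
cv2.imwrite("pics/top3.png",I[0]);cv2.imwrite("pics/scene3.png",I[1])
a=cv2.resize(I[0][130:250,120:230],None,fx=3,fy=3,interpolation=cv2.INTER_CUBIC)
b=cv2.resize(I[1][160:240,310:410],None,fx=4.5,fy=4.5,interpolation=cv2.INTER_CUBIC)
o=np.hstack([a,b]);cv2.imwrite("pics/c6.png",o);print(o.shape)
E
```

```text
t: 10.72
tcp_pos: [0.5218, 0.2815, 0.0584]
orientation: [-0.0, 0.676, 0.737, 0.001]
wrist_force: [-1.4, 1.9, -2.5]
width: 0.13
finger_force: 3.0
t: 11.05
tcp_pos: [0.5219, 0.2809, 0.0519]
orientation: [0.0, 0.676, 0.737, 0.0]
wrist_force: [-1.6, 1.0, 1.4]
width: 0.127
finger_force: 3.0
(360, 780, 3)
```

View pics/c6.png

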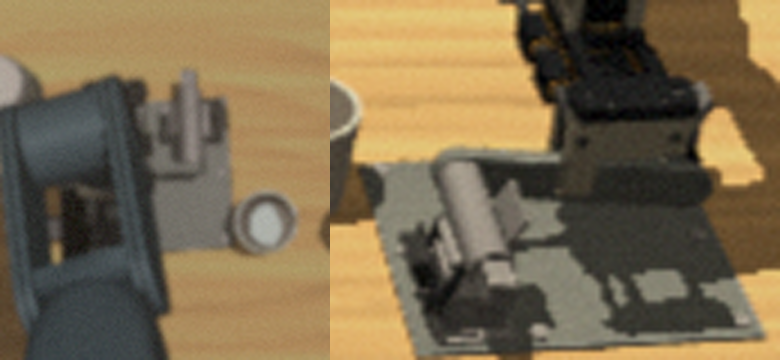

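The shaft lies on the roller against the tall prong at (470,210) in the right crop, the fingers hold the arm at (620,180), and the arm already dips toward the grip. I open the fingers.

```bash
python3 -m jog '[[0,0,0,0,0.2],[0,0,0,0,0.3],[0,0,0,0,0.4],[0,0,0,0,0.4],[0,0,0,0,0.4],[0,0,0,0,0.4],[0,0,0,0,0.4],[0,0,0,0,0.4]]'
python3 -m jog '[[0,0,-0.3,0,0.4],[0,0,-0.7,0,0.4],[0,0,-1,0,0.4],[0,0,-1,0,0.4],[0,0,-0.5,0,0.4],[0,0,0,0,0.2],[0,0,0,0,0]]'
python3 - <<'E'
from h import *
I=[cv2.cvtColor(ctrl.snapshot(n),cv2.COLOR_RGB2BGR) for n in("top","scene")]
cv2.imwrite("pics/top4.png",I[0]);cv2.imwrite("pics/scene4.png",I[1])
a=cv2.resize(I[0][130:250,120:230],None,fx=3,fy=3,interpolation=cv2.INTER_CUBIC)
b=cv2.resize(I[1][160:240,310:410],None,fx=4.5,fy=4.5,interpolation=cv2.INTER_CUBIC)
o=np.hstack([a,b]);cv2.imwrite("pics/c7.png",o)
E
a=4.9; python3 go.py .5882 .2132 .10 4.9
```

```text
t: 11.82
tcp_pos: [0.5219, 0.2808, 0.0519]
orientation: [0.0, 0.676, 0.737, 0.0]
wrist_force: [-0.2, -0.4, 0.4]
width: 0.4
finger_force: 0.0
t: 12.4
tcp_pos: [0.5224, 0.281, 0.1581]
orientation: [0.001, 0.676, 0.737, 0.001]
wrist_force: [0.3, -1.3, -0.8]
width: 0.302
finger_force: 0.0
t 12.5 tcp [0.521  0.2805 0.1557] tool y yaw 4.91 tilt [-0.002  -0.0006] F [ 0.1 -0.7 -0.7] w 0.219 ff 0.0
shift/0.03 [-2.43  2.04  1.85] turn/4deg 0.0025
```

View pics/c7.png

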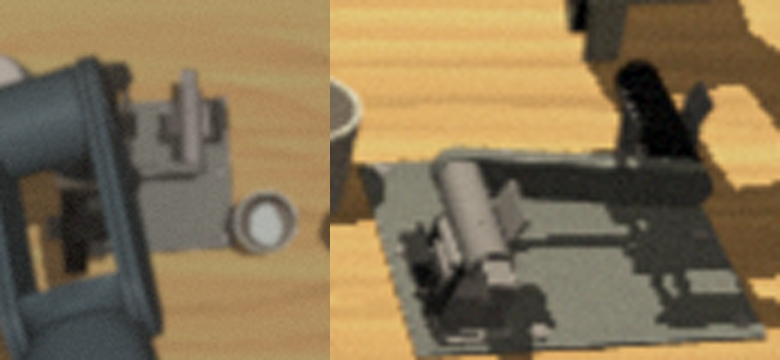

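The crank is laid loosely: shaft on the roller against the tall prong, grip down in the fork at (660,115), fingers clear. I check the shaft's position for pressing.

Run:
```python
from sh import *
a=np.radians(4.9);Rz=np.array([[np.cos(a),-np.sin(a)],[np.sin(a),np.cos(a)]])
I=cv2.imread("pics/top4.png")
q,w=axis("top",I,range(154,161),(174,192),.083)
print(q[:,2],((w-[.522,.2828])@Rz*1000).round(1).tolist())
# scene: bright shaft over the clip; use brightness
S=cv2.imread("pics/scene4.png").astype(float).mean(2)
for r in range(200,216,3):
    print(r,S[r,328:356].astype(int).tolist())
```

```text
[5. 5. 5. 5. 6. 6. 6.] [[112.3, -75.6], [108.7, -75.4], [105.1, -75.3], [101.5, -75.1], [97.7, -76.7], [94.1, -76.5], [90.5, -76.3]]
200 [124, 127, 126, 124, 113, 73, 75, 100, 124, 139, 152, 152, 153, 145, 138, 113, 63, 35, 31, 31, 42, 68, 108, 69, 40, 37, 35, 37]
203 [129, 127, 126, 128, 130, 124, 97, 85, 107, 124, 141, 148, 153, 148, 148, 140, 122, 70, 49, 78, 101, 103, 102, 108, 72, 44, 38, 31]
206 [125, 129, 126, 131, 126, 129, 123, 96, 82, 105, 120, 137, 150, 154, 152, 146, 142, 117, 85, 89, 101, 102, 101, 108, 117, 121, 121, 126]
209 [126, 99, 103, 123, 107, 74, 121, 147, 98, 77, 109, 124, 139, 148, 148, 129, 138, 136, 119, 85, 94, 102, 102, 106, 97, 79, 99, 124]
212 [58, 56, 56, 53, 29, 26, 70, 129, 154, 104, 87, 106, 127, 143, 144, 149, 149, 145, 138, 122, 86, 94, 96, 76, 103, 120, 119, 125]
215 [58, 56, 58, 62, 80, 93, 137, 123, 133, 152, 104, 84, 102, 124, 138, 144, 144, 145, 138, 135, 116, 86, 52, 54, 54, 64, 100, 111]
```

```bash
python3 -m jog '[[-0.6,0.5,0,0,0],[-0.6,0.5,0,0,0],[-0.6,0.5,0,0,0],[-0.6,0.5,0,0,0],[0,0,0,0,0],[0,0,0.5,0,0],[0,0,0.6,0,0],[0,0,0.6,0,0],[0,0,0.3,0,0],[0,0,0,0,0]]' 20
python3 go.py .5882 .2130 .088 4.9
```

```text
t: 13.33
tcp_pos: [0.5849, 0.214, 0.093]
orientation: [-0.002, 0.676, 0.737, -0.003]
wrist_force: [-0.5, 0.1, 0.4]
width: -0.003
finger_force: 0.0
t 13.33 tcp [0.5849 0.214  0.093 ] tool y yaw 4.92 tilt [-0.0073 -0.0011] F [-0.5  0.1  0.4] w -0.003 ff 0.0
shift/0.03 [-0.04  0.11  0.17] turn/4deg 0.005
```

```bash
python3 -m jog '[[0,0.05,0.1,0,0],[0,0,0.1,0,0],[0,0,0.1,0,0],[0,0,0.1,0,0],[0,0,0,0,0]]'
python3 -m jog '[[0,0,0.1,0,0],[0,0,0.1,0,0],[0,0,0,0,0]]'
python3 -m jog '[[0,0,0.1,0,0],[0,0,0.1,0,0],[0,0,0,0,0]]'
```

```text
t: 13.75
tcp_pos: [0.5891, 0.2143, 0.0847]
orientation: [-0.0, 0.676, 0.737, -0.0]
wrist_force: [0.8, -0.0, -0.1]
width: 0.007
finger_force: 0.0
t: 14.0
tcp_pos: [0.5898, 0.2143, 0.0796]
orientation: [0.001, 0.676, 0.737, 0.001]
wrist_force: [-0.6, 0.4, 3.3]
width: 0.003
finger_force: 1.5
t: 14.25
tcp_pos: [0.5897, 0.2138, 0.0734]
orientation: [0.001, 0.676, 0.737, 0.0]
wrist_force: [-0.7, -2.1, 3.8]
width: 0.011
finger_force: 1.9
```

```bash
python3 -m jog '[[0,0,0.1,0,0],[0,0,0.1,0,0],[0,0,0,0,0]]'
python3 -m jog '[[0,0,0.1,0,0],[0,0,0.07,0,0],[0,0,0,0,0]]'
```

```text
t: 14.5
tcp_pos: [0.5887, 0.2144, 0.0659]
orientation: [-0.001, 0.676, 0.737, -0.0]
wrist_force: [-0.2, 0.9, -0.6]
width: 0.003
finger_force: 0.0
t: 14.75
tcp_pos: [0.5893, 0.2146, 0.0621]
orientation: [-0.0, 0.676, 0.737, 0.0]
wrist_force: [-1.7, -0.7, 3.7]
width: 0.005
finger_force: 2.1
```

```bash
python3 -m jog '[[0,0,0.05,0,0],[0,0,0.03,0,0],[0,0,0,0,0],[0,0,0,0,0]]'
python3 -m jog '[[0,0,-0.3,0,0],[0,0,-0.8,0,0],[0,0,-1,0,0],[0,0,-1,0,0],[0,0,-1,0,0],[-1,0,0,0,0],[-1,0,0,0,0],[-1,0,0,0,0],[-1,0,0,0,0],[-1,0,0,0,0],[0,0,0,0,0]]'
python3 - <<'E'
from h import *
I=[cv2.cvtColor(ctrl.snapshot(n),cv2.COLOR_RGB2BGR) for n in("top","scene")]
cv2.imwrite("pics/top5.png",I[0]);cv2.imwrite("pics/scene5.png",I[1])
a=cv2.resize(I[0][130:250,120:230],None,fx=3,fy=3,interpolation=cv2.INTER_CUBIC)
b=cv2.resize(I[1][160:240,310:410],None,fx=4.5,fy=4.5,interpolation=cv2.INTER_CUBIC)
o=np.hstack([a,b]);cv2.imwrite("pics/c8.png",o)
E
python3 go.py
```

```text
t: 15.08
tcp_pos: [0.5895, 0.2146, 0.0619]
orientation: [0.0, 0.676, 0.737, 0.001]
wrist_force: [-5.6, -0.6, 16.3]
width: 0.007
finger_force: 8.5
t: 16.0
tcp_pos: [0.6027, 0.0598, 0.1821]
orientation: [0.001, 0.678, 0.735, -0.001]
wrist_force: [0.4, 0.8, 0.1]
width: 0.005
finger_force: 0.0
t 16.1 tcp [0.6022 0.0639 0.1821] tool y yaw 4.76 tilt [-0.0005  0.0005] F [-0.2  1.   0.3] w 0.009 ff 0.0
```

View pics/c8.png

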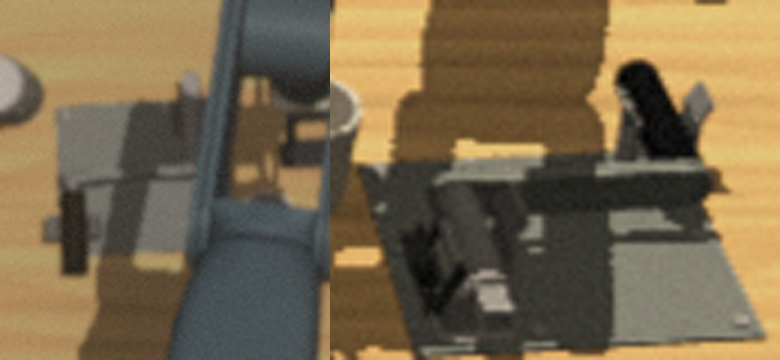

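The shaft is down in the clip with the jaw's roller beside and above it, (450,235) in the right crop. The arm is level, the grip is in its fork, and the robot is clear. The fingertips bottomed at z = 61.9 mm under 16 N, against 62 mm for home.

```bash
python3 -m jog '[[0,0,0,0,0],[0,0,0,0,0],[0,0,0,0,0]]' && python3 -c "
from workcell import ctrl
print(ctrl.sign_off())"
```

```text
t: 16.35
tcp_pos: [0.602, 0.0662, 0.1823]
orientation: [-0.0, 0.676, 0.737, 0.0]
wrist_force: [0.4, 1.4, -0.1]
width: 0.003
finger_force: 0.0
the job is handed in; nothing more can be done
None
```

I laid the crank loosely on its bracket, let go, then pressed the shaft home past the jaw and handed the job in at 16.4 s; sign-off returned no verdict, but the fingertips stopped at 61.9 mm (62 mm is home) under 16 N.

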